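# Thread the D-shank key through the clamp hub and swing the hold-down shut

## Robot

A 7-joint arm with a two-finger parallel gripper is mounted at the origin on the work surface; the furniture and walls round the work are solid. World frame = base frame: x ahead of the robot, y to its left, z up, the work surface at z = 0. Lengths are in mm, angles in rad, forces in N, time in s.
With the tool pointing down it reaches from about 400 to 850 mm from the base axis. Payload 4.4 kg.
Tool frame: the origin (TCP) lies at the very end of the fingers, on their centre line; the grasp point (between the pads) lies 19 mm behind it; z points along the fingers, y is the direction in which the jaws open and shut (so a half turn about z gives the same grasp; the last joint's range is limited). The gripper opens to 94 mm and grips with 3 to 60 N. Pads are 16 mm wide; open, the fingers measure 119 mm over their backs; the gripper's body (75 mm by 177 mm) begins 78 mm behind the grasp point.
Start: joints at [-0.066, 0.628, 0.038, 1.517, -0.027, 0.996, -0.02], TCP at [650.014, 0.028, 205.478] pointing down, gripper open.
Joint ranges: [-3.06, 3.06], [-0.37, 2.12], [-1.25, 1.32], [0.18, 2.47], [-1.1, 4.24], [0.23, 1.98], [-2.94, 2.94]. Speed limits (rad/s): [2.57, 2.57, 3.14, 3.14, 3.14, 3.14, 3.14].

## Interface

Orientations are given as a unit quaternion [x, y, z, w].
In Python, from rig import r gives the robot as it stands.
- The arm moves only by the shell command python3 -m pendant 'ROWS'. ROWS is JSON, a list of rows, each an object of numbers: "tx", "ty", "tz": the shift along the tool's x, y, z in m; "wx", "wy", "wz": the turn, a rotation vector about the tool's x, y, z in rad; "grip": the finger opening in m, from 0 to 0.094. A call has 1 to 5 rows; each row shifts and turns the pose as measured when the row begins, along the tool's axes as they then stand; what a row does not reach is not made up. A row lasts 1/8 s, in which the tool goes at most 62.5 mm and 10.7 degrees, less where a joint would pass 70% of its speed; a pose out of reach is approached as far as the arm can. A call is refused whole if a number of a shift passes 0.0625 or a number of a turn 0.188, either way. A call with a gripper value outside its range is refused whole. The fingers move at their own pace and stop on an object; the grip force is fixed at half the most. Time passes only in rows, so rows that do not move let the fingers close. It gives the time, the measured TCP pose, the force and the opening at its end, in the units of the state.
- r.get_obs(): the state, without advancing time (a new reading comes with each control period).
- r.read_camera(name): name is "scene" or "side" or "wrist"; returns a dict with "image" (384x512x3 uint8, blue, green, red), "range_z" (384x512 float32, mm along the optical axis (not along the pixel's ray), 0 where there is no reading), "fx", "fy", "cx", "cy" (pixels), "view" (4x4, takes a point from world to camera coordinates); the wrist camera has in their place "mount" (4x4, takes a point from camera to tool coordinates, whose origin is the TCP and whose axes are the flange's). Camera axes: x right, y down, z forward; pixel columns grow to the right and rows downward; lengths in mm; the calibration is good to about 2 mm. A picture is of the moment at which its call begins: read the wrist's pose just before it.
- r.sign_off(): hands the job in, once; it reports no verdict.
The state is a dict: "clock": time; "joints": joint angles; "joint_vel": joint speeds; "tau": joint torques, N m; "tcp_pos": TCP position; "tcp_rot": TCP orientation; "ft_force": force on the tool from outside, world axes, zero at the start; "torque": the same for the moment, N m; "grip_width": opening from 0.0 (shut) to 1.0 (fully open).
Only numpy, scipy, OpenCV 4.12 (cv2) and the standard library are available. Lean on these libraries where they do the work, as an engineer would, in place of code of your own. Each camera call takes 0.05 s, during which the arm holds its last target.

## Task

Take the T-handle key out of the wooden block, turn it so that the flat of its D-shaped shank matches the D-shaped hole in the clamp's hub, and push it down through the hub until its collar sits on the hub. Then turn the hub with the key, not by pushing the hub or its hold-down arm, clockwise (seen from above) as far as the stop, so that the arm lies over the bracket, and leave the key standing fully home in the hub. Do not disturb the bracket, the bottle or the tape roll.

Things in the scene. Friction and masses are not known exactly. Their poses are not given: they have to be found in the camera images.
- key: loose steel T-handle key, 103 mm tall, 0.35 kg, upright in the wooden block. Origin: on its axis at the shank's bottom tip; z up along the shank. D-shaped shank 55 mm long (24 mm round with one flat, 7 mm from the axis, on the key's +x side; lowest 4 mm tapered), D-shaped collar 55 to 63 mm above the tip (44 mm round, flat on +x too, seen from above), neck 20 mm thick to 75 mm, then the handle
- key_grip (a point): middle of the key's handle bar, on the key's axis 89 mm above the shank tip; axes as the key's. The bar is 14 mm thick along x (flat parallel faces: grip across these), 66 mm long along y, 28 mm high (75 to 103 mm above the tip). The shank's flat is parallel to the bar, on its +x side
- key_shoulder (a point): point on the key's axis at the underside of its collar, 55 mm above the shank tip; axes as the key's
- tool_block: fixed wooden block 100 x 120 x 62 mm (x, y, z), origin at the centre of its underside; in its middle a vertical through hole of 28 mm diameter, in which the key stands turned any way, its collar resting on the block's top; four small empty holes near the corners
- fixture: clamping fixture fixed to the bench: aluminium plate 14 mm thick, spanning -60 to +130 mm in its x and -120 to +75 mm in its y. Origin: on the hub's axis at the plate's underside. The dark hub stands on a hollow pillar there; the bracket lies on the +x side. Two 10 mm stop posts, 62 mm high, stand 55 mm from the axis
- hub_mouth (a point): centre of the hub's D-shaped hole at the hub's top face, 74 mm above the bench; z up; x points at the hole's flat and along the arm, and turns with the hub: the key fits when its x points the same way. Hub 60 mm in diameter, 40 mm high; hole right through it, 26 mm round, flat 8 mm from the axis (1 mm play all round), 3 mm chamfer at the mouth, free space below
- hub: the dark round hub with the steel hold-down arm fixed to its side: arm 24 mm wide, 14 mm thick, reaching 107 mm from the hub's axis along its own x. Origin: on the hub's axis at the hub's underside, 34 mm above the bench; axes as hub_mouth. The arm's top is 68 mm above the bench (a bolt head near its end rises to 74 mm)
- hub_turn (a joint): turn of the hub and its arm in rad about the vertical: 0 = arm swung away against the open stop; grows clockwise seen from above; 1.4 = against the closing stop, arm pointing along the fixture's +x over the bracket. It starts between 0 and 0.4, stays where it is left and needs about 0.1 N m to turn. The key has 0.1 to 0.3 rad of play in the hole before the hub follows it
- bracket: loose black clip bracket 38 x 124 x 34 mm, 0.15 kg, lying on the fixture's plate between four low pins, its top 48 mm above the bench; origin at the centre of its underside. The closed arm's rubber pad stands 2 mm above it
- bottle: bystander: small adhesive bottle, 38 mm wide and 120 mm tall, standing; origin at the centre of its underside
- tape_roll: bystander: roll of black tape, 78 mm diameter, 19 mm high, lying flat; origin at the centre of its underside
Not all that is in view belongs to the job. Leave any purple or turquoise look-alike of the key alone.

How it is judged (in metres and radians):
On the way:
1. the key is threaded through the hub with its collar on the hub, before the hub is turned to its stop (z of key_shoulder in the frame of hub_mouth below 0.003 m and horizontal distance between key_shoulder and hub_mouth below 0.004 m and angle between key's own z axis and vertical below 0.06 rad and value of joint hub_turn below 1.1 rad), for 0.2 s.
At the end, for the whole second after the job is handed in: The key stands upright (within 0.06 rad) in the hub, collar within 3 mm of the hub's top and within 4 mm of its axis; the hub is turned to its closing stop (joint above 1.28 of 1.4 rad), the key is released and at rest, and the bracket lies within 12 mm of where it was (z of key_shoulder in the frame of hub_mouth below 0.003 m and horizontal distance between key_shoulder and hub_mouth below 0.004 m and angle between key's own z axis and vertical below 0.06 rad and value of joint hub_turn above 1.28 rad and linear speed of key below 0.02 m/s and distance of bracket from where it was at the start of the episode below 0.012 m); the robot touches nothing.
It fails at once if the bracket is knocked out of its place (more than 12 mm) (distance of bracket from where it was at the start of the episode above 0.012 m).
It fails at once if the fingers push the hub or its arm directly (over 8 N) (contact force between the fingers and hub above 8 N).
It fails at once if the bottle is moved more than 25 mm (distance of bottle from where it was at the start of the episode above 0.025 m).
It fails at once if the tape roll is moved more than 25 mm (distance of tape_roll from where it was at the start of the episode above 0.025 m).
It also fails if it takes over 50 s, if anything falls off the work surface, if the arm or the gripper's body presses on something with over 40 N, if the wrist force passes 120 N, or if a joint passes its speed limit or range.

## Working session

There is one attempt and no reset: what is moved stays moved. The work goes in short steps, Python scripts to look and compute and a shell command to move; the robot and the scene stay as the last step left them, time stands still between calls to the robot, and variables do not carry over. Pictures are saved under pics/ and viewed, and the job is handed in when it is done.

```bash
ls; mkdir -p pics
cat > h.py <<'E'
from rig import r
import numpy as np, cv2
from scipy.spatial.transform import Rotation as R
def cam(n):
    o=r.get_obs(); c=r.read_camera(n)
    if n=="wrist":
        T=np.eye(4);T[:3,:3]=R.from_quat(o["tcp_rot"]).as_matrix();T[:3,3]=o["tcp_pos"]
        c["c2w"]=T@np.array(c["mount"])
    else: c["c2w"]=np.linalg.inv(np.array(c["view"]))
    return c
def onplane(c,u,v,z):
    d=np.array([(u-c["cx"])/c["fx"],(v-c["cy"])/c["fy"],1.]); d=c["c2w"][:3,:3]@d; o=c["c2w"][:3,3]
    return o+d*(z-o[2])/d[2]
def cloud(c):
    z=c["range_z"];v,u=np.mgrid[:z.shape[0],:z.shape[1]]
    p=np.stack([(u-c["cx"])/c["fx"]*z,(v-c["cy"])/c["fy"]*z,z],-1)
    return p@c["c2w"][:3,:3].T+c["c2w"][:3,3]
def proj(c,p):
    q=np.linalg.inv(c["c2w"])@np.append(p,1); return c["fx"]*q[0]/q[2]+c["cx"],c["fy"]*q[1]/q[2]+c["cy"]
E
python3 - <<'E'
from h import *
o=r.get_obs();print(o)
for n in("scene","side","wrist"):
    c=cam(n);cv2.imwrite(f"pics/{n}0.png",c["image"]);print(n,c["c2w"].round(2).tolist(),c["fx"],c["cx"],c["cy"])
E
```

```text
pics
{'clock': 0.0, 'joints': array([-0.06581946,  0.62930451,  0.03840124,  1.51836132, -0.02700617,
        0.99630793, -0.02000412]), 'joint_vel': array([-8.01201449e-04, -6.51205725e-04,  5.04240918e-05,  1.05743062e-03,
        7.95556264e-05,  1.97812473e-03, -1.06746252e-05]), 'tau': array([ 1.05774864e-04, -5.49729431e+01,  1.14371493e+00, -1.86633307e+01,
       -5.21096285e-02,  2.37884105e-02,  1.36332897e-04]), 'tcp_pos': array([6.49330623e+02, 6.78138997e-02, 2.04582496e+02]), 'tcp_rot': array([ 7.07090541e-01,  7.07122407e-01, -6.56919897e-04, -6.61629323e-04]), 'ft_force': array([-0.06317753, -0.33748274,  0.27268151]), 'torque': array([0.01240276, 0.03242803, 0.03258688]), 'grip_width': 0.9976898636242835}
scene [[-0.87, -0.29, 0.4, 104.13], [-0.49, 0.5, -0.71, 1004.53], [0.0, -0.82, -0.58, 822.12], [0.0, 0.0, 0.0, 1.0]] 484.4359473803193 257.40047536474714 187.11599842550123
side [[-1.0, 0.05, -0.04, 639.37], [0.06, 0.62, -0.78, 935.16], [-0.01, -0.78, -0.63, 761.27], [0.0, 0.0, 0.0, 1.0]] 401.6144706552967 259.5023951212207 193.96549428422594
wrist [[1.0, 0.0, -0.0, 649.6], [-0.0, -0.97, -0.25, 72.84], [-0.0, 0.25, -0.97, 383.62], [0.0, 0.0, 0.0, 1.0]] 288.702074811224 254.6244328285986 191.8156775090583
```

View pics/scene0.png

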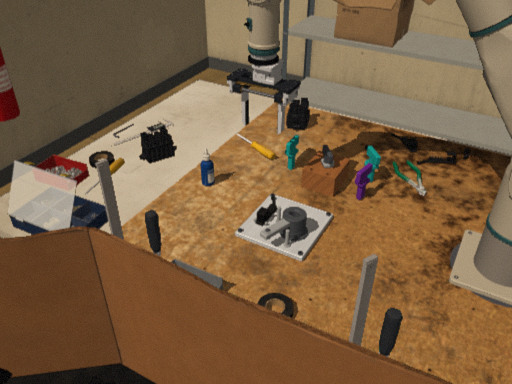

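View pics/side0.png

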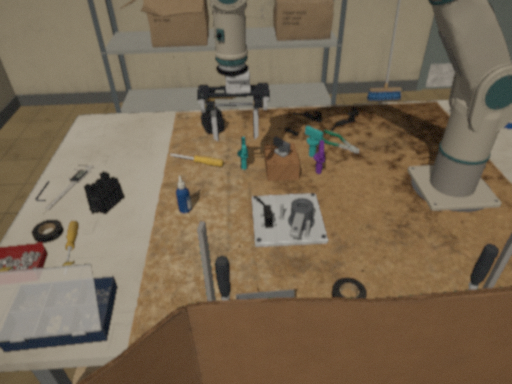

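View pics/wrist0.png

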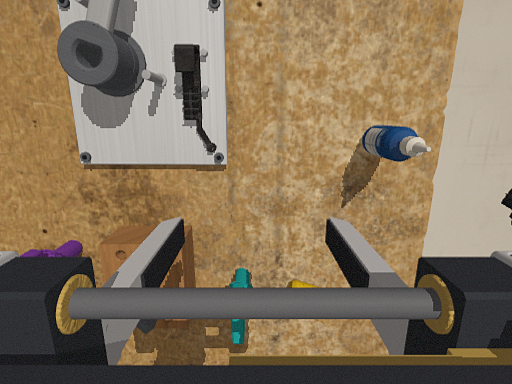

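Run:
```python
from h import *
c=cam("scene");P=cloud(c)
im=c["image"]
a=cv2.resize(im[120:270,220:400],None,fx=4,fy=4,interpolation=cv2.INTER_CUBIC);cv2.imwrite("pics/sc1.png",a)
for n,(u,v) in dict(key=(327,152),block=(320,180),t1=(292,150),t2=(373,155),purp=(364,180),bottle=(207,170),tape=(288,303),hub=(294,212),bracket=(263,213),armend=(268,236)).items(): print(n,P[v,u].round(0))
s=cam("side");a=cv2.resize(s["image"][120:260,220:380],None,fx=4.5,fy=4,interpolation=cv2.INTER_CUBIC);cv2.imwrite("pics/si1.png",a)
```

```text
key [ 509. -123.  111.]
block [504. -76.  44.]
t1 [ 626. -140.   73.]
t2 [ 395. -194.   98.]
purp [ 386. -100.   70.]
bottle [796.  63.  62.]
tape [390. 357.  20.]
hub [492. 122.  68.]
bracket [568. 145.  51.]
armend [506. 233.  66.]
```

View pics/sc1.png

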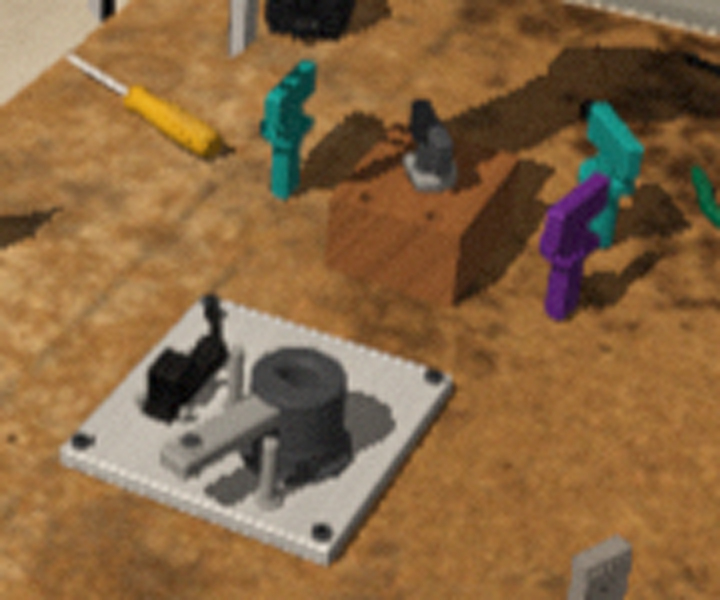

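View pics/si1.png

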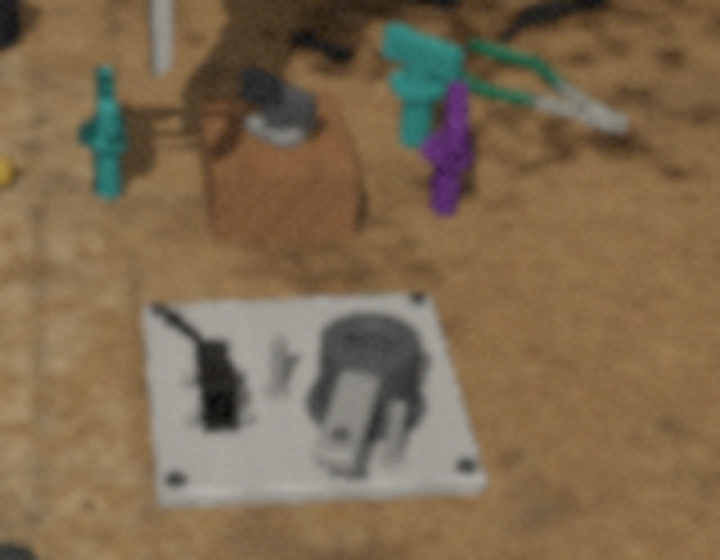

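The key candidates are the grey one in the block (scene 327,152), turquoise ones at (292,150) and (373,160), and a purple one at (364,180). The crop shows the grey steel one in the wooden block matches the description, so that's my choice. The tape is at (276,303), the bottle at (207,168), and the hub at (294,212). Next I'll look from above.

```bash
python3 -m pendant '[{"tx":-0.045,"ty":-0.035,"tz":-0.015},{"tx":-0.045,"ty":-0.035,"tz":-0.015},{"tx":-0.045,"ty":-0.035,"tz":-0.015},{"tx":-0.045,"ty":-0.035},{}]'
python3 - <<'E'
from h import *
c=cam("wrist");cv2.imwrite("pics/w1.png",c["image"]);print(r.get_obs()["tcp_pos"])
E
```

```text
[6.49830863e+02 3.29050157e-02 2.05163039e+02]invalid input
```

View pics/w1.png

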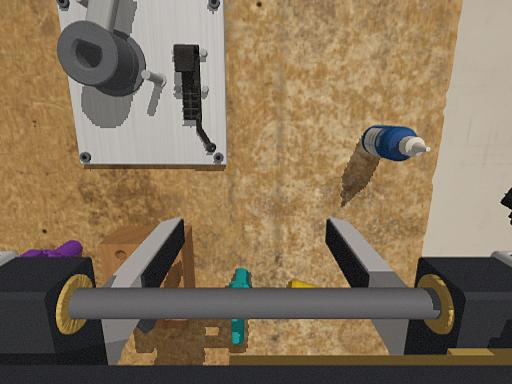

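Empty rows seem not to be accepted, so I'll use explicit values.

```bash
python3 -m pendant '[{"tx":-0.045,"ty":-0.035,"tz":-0.015},{"tx":-0.045,"ty":-0.035,"tz":-0.015},{"tx":-0.045,"ty":-0.035,"tz":-0.015},{"tx":-0.045,"ty":-0.035,"tz":0.0},{"tx":0.0}]'
python3 - <<'E'
from h import *
c=cam("wrist");cv2.imwrite("pics/w1.png",c["image"]);print(r.get_obs()["tcp_pos"])
E
```

```text
[6.49873863e+02 3.38957065e-02 2.05275504e+02]invalid input
```

View pics/w1.png

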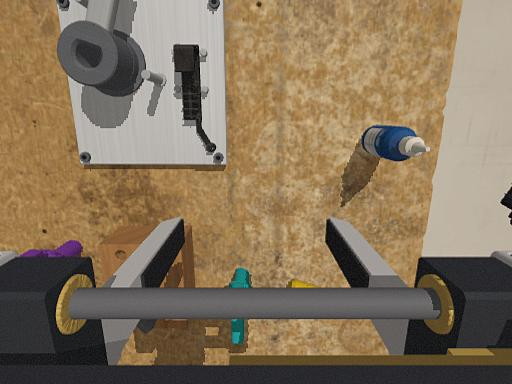

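```bash
python3 -m pendant '[{"tx":-0.045,"ty":-0.035,"tz":-0.015,"wx":0,"wy":0,"wz":0,"grip":0.094},{"tx":-0.045,"ty":-0.035,"tz":-0.015,"wx":0,"wy":0,"wz":0,"grip":0.094},{"tx":-0.045,"ty":-0.035,"tz":0,"wx":0,"wy":0,"wz":0,"grip":0.094},{"tx":0,"ty":0,"tz":0,"wx":0,"wy":0,"wz":0,"grip":0.094}]'
python3 - <<'E'
from h import *
c=cam("wrist");cv2.imwrite("pics/w1.png",c["image"]);print(r.get_obs()["tcp_pos"])
E
```

```text
clock: 0.98
tcp_pos: [506.4, -185.1, 250.8]
tcp_rot: [0.707, 0.708, -0.0, 0.0]
ft_force: [0.2, 0.6, 0.5]
grip_width: 1.0
[ 508.51501367 -182.40240844  250.89155968]
```

View pics/w1.png

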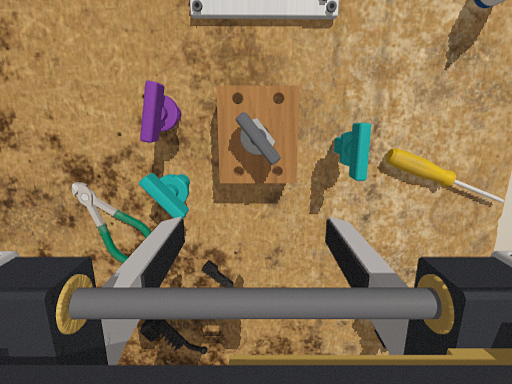

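The wrist view shows the key's bar running from (243,118) to (273,158) on the block, with the purple and turquoise look-alikes beside it.

Run:
```python
from h import *
c=cam("wrist");P=cloud(c);im=c["image"]
x,y,z=P[...,0],P[...,1],P[...,2]
near=(abs(x-515)<50)&(abs(y+120)<60)
m=(near&(z>98)&(z<115)).astype(np.uint8)
print(m.sum(),np.percentile(z[m>0],[5,50,95]))
q=P[m>0];(ctr,sz,ang)=cv2.minAreaRect(q[:,:2].astype(np.float32));print("bar",ctr,sz,ang)
t=cv2.boxPoints((ctr,sz,ang));print(t.round(1), q[:,:2].mean(0))
m2=near&(z>66)&(z<76);print("collar n",m2.sum());np.set_printoptions(suppress=True)
q=P[m2];print(cv2.minEnclosingCircle(q[:,:2].astype(np.float32)))
a=cv2.resize(im[80:190,200:310],None,fx=5,fy=5,interpolation=cv2.INTER_CUBIC);
b=cv2.resize((m*255+(m2*120).astype(np.uint8))[80:190,200:310],None,fx=5,fy=5,interpolation=cv2.INTER_NEAREST)
cv2.imwrite("pics/k1.png",a);cv2.imwrite("pics/k2.png",b)
# block
mb=near&(abs(z-62)<3);print("block",cv2.minAreaRect(P[mb][:,:2].astype(np.float32)))
```

```text
764 [107.13705486 109.30465924 110.62445273]
bar (509.6361083984375, -135.62818908691406) (13.989596366882324, 65.94137573242188) 39.00028610229492
[[ 483.5 -114.4]
 [ 524.9 -165.7]
 [ 535.8 -156.8]
 [ 494.3 -105.6]] [ 509.19960925 -134.80846477]
collar n 370
((509.4928283691406, -135.6105499267578), 21.872390747070312)
block ((512.3028564453125, -127.81607818603516), (94.56373596191406, 104.35504150390625), 0.005870156921446323)
```

View pics/k1.png

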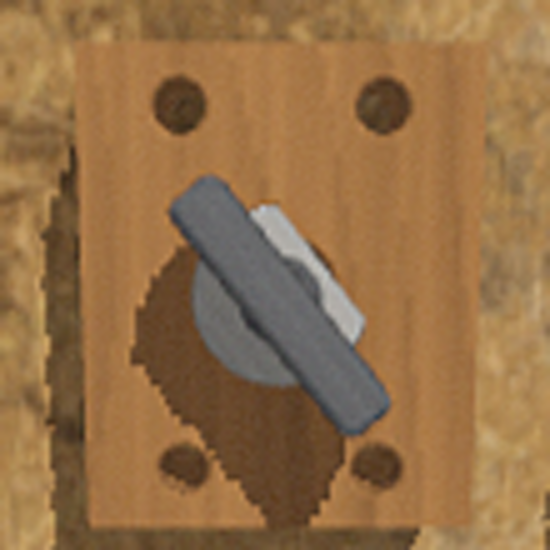

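View pics/k2.png

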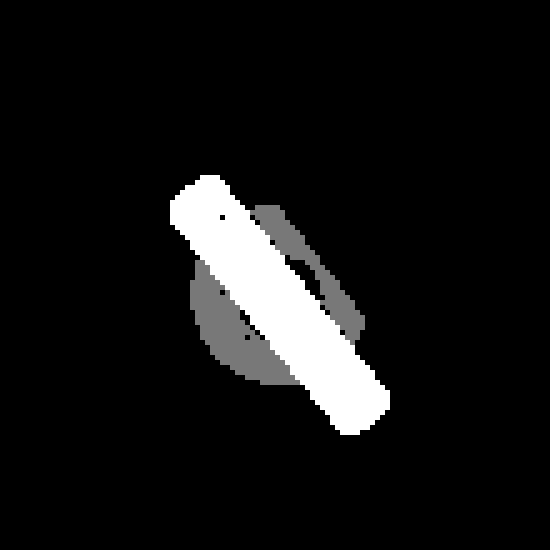

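The collar's flat is on the upper right of the bar, so key +x points at about 39° world yaw, with its centre at (509.6, −135.6). Next I'll look at the hub from above.

```bash
python3 -m pendant '[{"tx":0.05,"ty":0,"tz":0,"wx":0,"wy":0,"wz":0,"grip":0.094},{"tx":0.05,"ty":0,"tz":0,"wx":0,"wy":0,"wz":0,"grip":0.094},{"tx":0.05,"ty":0,"tz":0,"wx":0,"wy":0,"wz":0,"grip":0.094},{"tx":0.05,"ty":0,"tz":0,"wx":0,"wy":0,"wz":0,"grip":0.094},{"tx":0.04,"ty":0,"tz":0,"wx":0,"wy":0,"wz":0,"grip":0.094}]'
python3 -m pendant '[{"tx":0,"ty":0,"tz":0,"wx":0,"wy":0,"wz":0,"grip":0.094},{"tx":0,"ty":0,"tz":0,"wx":0,"wy":0,"wz":0,"grip":0.094}]'
python3 - <<'E'
from h import *
c=cam("wrist");im=c["image"];cv2.imwrite("pics/w2.png",im);o=r.get_obs();print(o["tcp_pos"],abs(o["joint_vel"]).max())
P=cloud(c);np.savez("hub.npz",P=P,im=im,c2w=c["c2w"],fx=c["fx"],fy=c["fy"],cx=c["cx"],cy=c["cy"])
x,y,z=P[...,0],P[...,1],P[...,2]
m=(abs(z-74)<5)&(abs(y-125)<140)&(abs(x-500)<120);print(m.sum(),cv2.minEnclosingCircle(P[m&(np.hypot(x-495,y-122)<45)][:,:2].astype(np.float32)),np.median(z[m]))
b=np.clip((z)*2.5,0,255).astype(np.uint8);cv2.imwrite("pics/w2z.png",b)
E
```

```text
clock: 1.7
tcp_pos: [511.2, 73.7, 250.3]
tcp_rot: [0.701, 0.713, 0.004, 0.0]
ft_force: [0.1, -0.3, -0.0]
grip_width: 1.002
clock: 1.95
tcp_pos: [511.1, 81.1, 249.8]
tcp_rot: [0.697, 0.717, 0.004, -0.001]
ft_force: [-0.5, -0.1, -0.3]
grip_width: 0.997
[511.10186502  81.30337822 249.81939347] 0.01990134390508266
1820 ((484.44573974609375, 137.54855346679688), 33.42094421386719) 73.37525911276339
```

View pics/w2.png

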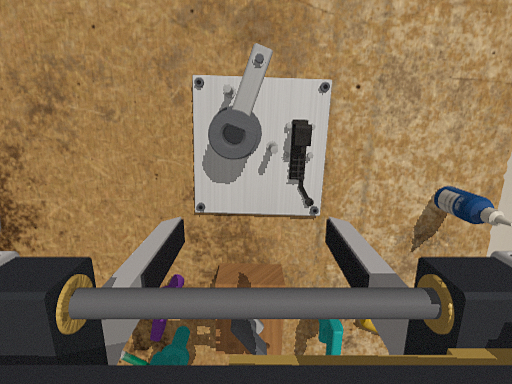

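View pics/w2z.png

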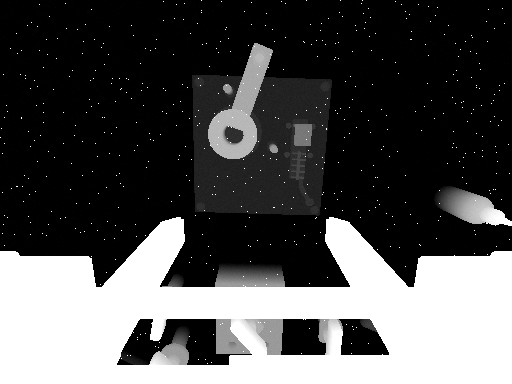

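Run:
```python
from h import *
d=np.load("hub.npz");P=d["P"];x,y,z=P[...,0],P[...,1],P[...,2]
m=((abs(z-73.4)<2)&(np.hypot(x-486,y-134)<38)).astype(np.uint8)
m=cv2.morphologyEx(m,cv2.MORPH_OPEN,np.ones((3,3)))
cs,h=cv2.findContours(m,cv2.RETR_CCOMP,cv2.CHAIN_APPROX_NONE)
c={k:d[k] for k in("c2w","fx","fy","cx","cy")}
for i,k in enumerate(cs):
    if len(k)<25: continue
    q=np.array([onplane(c,u,v,74)[:2] for u,v in k[:,0]],np.float32)
    print(h[0][i],len(k),"ellipse",cv2.fitEllipse(q)[:2],"minc",cv2.minEnclosingCircle(q), "mean",q.mean(0))
ma=((abs(z-67.5)<2.2)&(x>478)&(x<560)&(y>172)&(y<240)).astype(np.uint8)
ma=cv2.morphologyEx(ma,cv2.MORPH_OPEN,np.ones((3,3)))
q=P[ma>0][:,:2].astype(np.float32);v=cv2.fitLine(q,cv2.DIST_HUBER,0,.01,.01).ravel();print("arm",v,np.degrees(np.arctan2(v[1],v[0])),cv2.minAreaRect(q))
# fixture
mp=((abs(z-14)<3)&(x>400)&(x<650)&(y>-10)&(y<230)).astype(np.uint8);mp=cv2.morphologyEx(mp,cv2.MORPH_OPEN,np.ones((5,5)))
print("plate",cv2.minAreaRect(P[mp>0][:,:2].astype(np.float32)))
im=d["im"];cv2.imwrite("pics/h1.png",cv2.resize(im[90:180,190:320],None,fx=6,fy=6,interpolation=cv2.INTER_CUBIC))
```

```text
[-1 -1  1 -1] 146 ellipse ((483.1484375, 134.10211181640625), (57.898250579833984, 58.48894500732422)) minc ((483.1978759765625, 133.98324584960938), 29.785856246948242) mean [482.97406 135.15868]
[ 9  7 -1  0] 78 ellipse ((483.072509765625, 131.6511688232422), (27.256364822387695, 29.93538475036621)) minc ((482.1159973144531, 130.7860565185547), 16.936012268066406) mean [483.23273 130.67607]
arm [3.6789688e-01 9.2986661e-01 5.0551630e+02 2.0021864e+02] 68.414024 ((506.2572326660156, 202.22064208984375), (68.75352478027344, 23.737747192382812), 71.4307861328125)
plate ((517.885009765625, 111.30995178222656), (195.0355682373047, 190.0579833984375), 89.7846450805664)
```

View pics/h1.png

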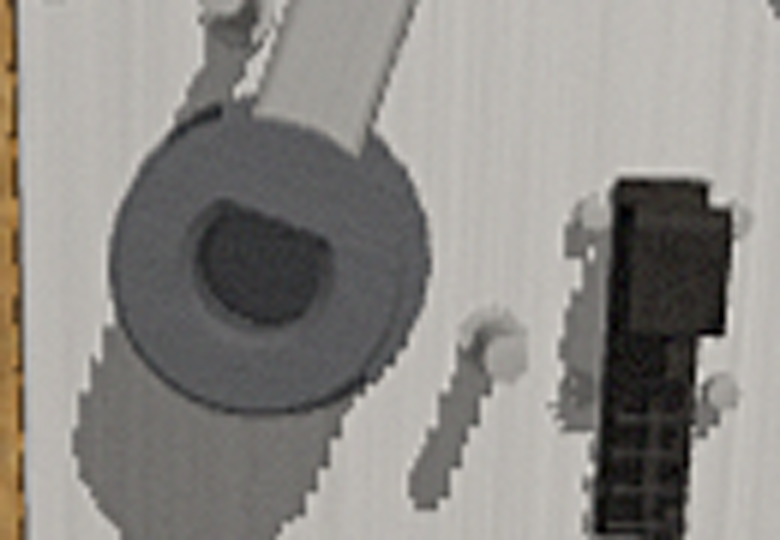

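```bash
cat >> h.py <<'E'
def goal(x,y,z,yawdeg):
    """tool shift (m, along current axes) and rotvec (tool) to tool-down pose with tool y at yaw"""
    o=r.get_obs();A=R.from_quat(o["tcp_rot"]);a=np.radians(yawdeg)
    Y=np.array([np.cos(a),np.sin(a),0]);Z=np.array([0,0,-1.]);X=np.cross(Y,Z)
    B=R.from_matrix(np.stack([X,Y,Z],1))
    print("tcp",o["tcp_pos"].round(1),"t",(A.inv().apply(np.array([x,y,z])-o["tcp_pos"])/1000).round(4),"w",(A.inv()*B).as_rotvec().round(4),"F",o["ft_force"].round(1),"grip",round(o["grip_width"]*94,1),"clk",round(o["clock"],2))
E
python3 -c "
from h import *
goal(509.6,-135.6,220,39)"
```

```text
tcp [511.1  81.3 249.8] t [-0.217  -0.0078  0.028 ] w [ 0.0073 -0.0062 -0.6525] F [-0.2 -0.1  1.3] grip 93.9 clk 2.0
```

```bash
python3 -m pendant '[{"tx":-0.043,"ty":-0.002,"tz":0.005,"wx":0.007,"wy":-0.006,"wz":0,"grip":0.094},{"tx":-0.043,"ty":-0.002,"tz":0.005,"wx":0,"wy":0,"wz":0,"grip":0.094},{"tx":-0.043,"ty":-0.002,"tz":0.005,"wx":0,"wy":0,"wz":0,"grip":0.094},{"tx":-0.043,"ty":-0.002,"tz":0.005,"wx":0,"wy":0,"wz":0,"grip":0.094},{"tx":-0.043,"ty":0,"tz":0.005,"wx":0,"wy":0,"wz":0,"grip":0.094}]' >/dev/null
python3 -m pendant '[{"tx":0,"ty":0,"tz":0,"wx":0,"wy":0,"wz":-0.17,"grip":0.094},{"tx":0,"ty":0,"tz":0,"wx":0,"wy":0,"wz":-0.17,"grip":0.094},{"tx":0,"ty":0,"tz":0,"wx":0,"wy":0,"wz":-0.17,"grip":0.094},{"tx":0,"ty":0,"tz":0,"wx":0,"wy":0,"wz":-0.14,"grip":0.094},{"tx":0,"ty":0,"tz":0,"wx":0,"wy":0,"wz":0,"grip":0.094}]'
python3 -c "
from h import *
goal(509.6,-135.6,140,39)"
```

```text
clock: 3.25
tcp_pos: [506.8, -154.1, 222.5]
tcp_rot: [0.432, 0.902, -0.001, -0.001]
ft_force: [-0.0, -0.4, -0.6]
grip_width: 1.0
tcp [ 506.8 -154.1  222.5] t [0.0127 0.014  0.0825] w [-0.0033 -0.0001 -0.0042] F [-0.  -0.4 -0.6] grip 94.0 clk 3.25
```

```bash
python3 -m pendant '[{"tx":0.0127,"ty":0.014,"tz":0.03,"wx":-0.003,"wy":0,"wz":-0.004,"grip":0.094},{"tx":0,"ty":0,"tz":0.03,"wx":0,"wy":0,"wz":0,"grip":0.094},{"tx":0,"ty":0,"tz":0.015,"wx":0,"wy":0,"wz":0,"grip":0.094},{"tx":0,"ty":0,"tz":0,"wx":0,"wy":0,"wz":0,"grip":0.094}]' >/dev/null
python3 - <<'E'
from h import *
goal(509.6,-135.6,80,39)
c=cam("wrist");cv2.imwrite("pics/w3.png",c["image"])
E
```

```text
tcp [ 510.1 -138.8  146.1] t [0.003  0.0016 0.0661] w [ 0.      0.0027 -0.0175] F [ 0.1  0.3 -0.2] grip 94.2 clk 3.75
```

View pics/w3.png

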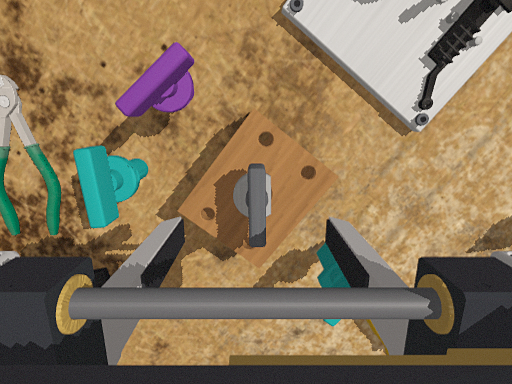

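The wrist view shows the key's bar upright at (257,205), centred between the fingers and aligned with the jaws. Descending now.

```bash
python3 -m pendant '[{"tx":0.003,"ty":0.0016,"tz":0.025,"wx":0,"wy":0.003,"wz":-0.017,"grip":0.094},{"tx":0,"ty":0,"tz":0.025,"wx":0,"wy":0,"wz":0,"grip":0.094},{"tx":0,"ty":0,"tz":0.01,"wx":0,"wy":0,"wz":0,"grip":0.094},{"tx":0,"ty":0,"tz":0,"wx":0,"wy":0,"wz":0,"grip":0.094}]' >/dev/null
python3 -c "
from h import *
goal(509.6,-135.6,80,39)"
```

```text
tcp [ 513.7 -137.9   89.2] t [ 0.0044 -0.0018  0.0092] w [ 0.0051  0.0077 -0.0062] F [-0.6  0.6  0.4] grip 93.8 clk 4.3
```

```bash
python3 -m pendant '[{"tx":0.0044,"ty":-0.0018,"tz":0.009,"wx":0.005,"wy":0.0077,"wz":-0.006,"grip":0.094},{"tx":0,"ty":0,"tz":0,"wx":0,"wy":0,"wz":0,"grip":0.094}]' >/dev/null
python3 -c "
from h import *
goal(509.6,-135.6,80,39)"
```

```text
tcp [ 510.4 -135.8   81.2] t [ 0.0007 -0.0005  0.0012] w [ 0.0013  0.0017 -0.0005] F [ 0.  -0.7 -0.4] grip 93.7 clk 4.55
```

```bash
python3 -m pendant '[{"tx":0.0007,"ty":-0.0005,"tz":0.0012,"wx":0.0013,"wy":0.0017,"wz":0,"grip":0.05},{"tx":0,"ty":0,"tz":0,"wx":0,"wy":0,"wz":0,"grip":0.0},{"tx":0,"ty":0,"tz":0,"wx":0,"wy":0,"wz":0,"grip":0.0},{"tx":0,"ty":0,"tz":0,"wx":0,"wy":0,"wz":0,"grip":0.0},{"tx":0,"ty":0,"tz":0,"wx":0,"wy":0,"wz":0,"grip":0.0}]'
python3 -c "
from h import *
goal(509.6,-135.6,80,39)"
```

```text
clock: 5.18
tcp_pos: [510.3, -135.8, 80.9]
tcp_rot: [0.431, 0.902, 0.0, 0.001]
ft_force: [-0.4, -0.3, -0.5]
grip_width: 0.505
tcp [ 510.3 -135.8   80.9] t [ 0.0005 -0.0004  0.0009] w [ 0.0011  0.0013 -0.0007] F [-0.4 -0.3 -0.5] grip 47.4 clk 5.17
```

```bash
for i in 1 2; do :; done; python3 -m pendant '[{"tx":0,"ty":0,"tz":0,"wx":0,"wy":0,"wz":0,"grip":0.0},{"tx":0,"ty":0,"tz":0,"wx":0,"wy":0,"wz":0,"grip":0.0},{"tx":0,"ty":0,"tz":0,"wx":0,"wy":0,"wz":0,"grip":0.0},{"tx":0,"ty":0,"tz":0,"wx":0,"wy":0,"wz":0,"grip":0.0},{"tx":0,"ty":0,"tz":0,"wx":0,"wy":0,"wz":0,"grip":0.0}]'
python3 -c "
from h import *
goal(509.6,-135.6,80,39)"
```

```text
clock: 5.8
tcp_pos: [510.1, -135.9, 80.8]
tcp_rot: [0.431, 0.902, 0.0, 0.001]
ft_force: [-0.0, 0.5, 0.3]
grip_width: 0.187
tcp [ 510.1 -135.9   80.8] t [ 0.0006 -0.0003  0.0008] w [ 0.0008  0.0013 -0.0008] F [-0.   0.5  0.3] grip 17.6 clk 5.8
```

```bash
python3 -m pendant '[{"tx":0,"ty":0,"tz":0,"wx":0,"wy":0,"wz":0,"grip":0.0},{"tx":0,"ty":0,"tz":0,"wx":0,"wy":0,"wz":0,"grip":0.0},{"tx":0,"ty":0,"tz":0,"wx":0,"wy":0,"wz":0,"grip":0.0}]'
python3 -c "
from h import *
goal(509.6,-135.6,80,39)"
```

```text
clock: 6.18
tcp_pos: [510.2, -135.9, 80.9]
tcp_rot: [0.431, 0.902, 0.0, 0.001]
ft_force: [-0.3, 0.2, 0.0]
grip_width: 0.184
tcp [ 510.2 -135.9   80.9] t [ 0.0006 -0.0003  0.0009] w [ 0.0009  0.0013 -0.0007] F [-0.3  0.2  0. ] grip 17.3 clk 6.17
```

```bash
python3 -m pendant '[{"tx":0,"ty":0,"tz":-0.015,"wx":0,"wy":0,"wz":0,"grip":0.0},{"tx":0,"ty":0,"tz":-0.025,"wx":0,"wy":0,"wz":0,"grip":0.0},{"tx":0,"ty":0,"tz":-0.03,"wx":0,"wy":0,"wz":0,"grip":0.0},{"tx":0,"ty":0,"tz":-0.025,"wx":0,"wy":0,"wz":0,"grip":0.0},{"tx":0,"ty":0,"tz":0,"wx":0,"wy":0,"wz":0,"grip":0.0}]'
python3 - <<'E'
from h import *
goal(483.1,134.0,180,71.4)
c=cam("wrist");cv2.imwrite("pics/w4.png",c["image"])
s=cam("scene");cv2.imwrite("pics/s4.png",cv2.resize(s["image"][60:260,220:400],None,fx=4,fy=3))
E
```

```text
clock: 6.8
tcp_pos: [508.6, -135.3, 180.1]
tcp_rot: [0.431, 0.902, -0.0, -0.001]
ft_force: [-0.2, 0.6, -3.4]
grip_width: 0.186
tcp [ 508.6 -135.3  180.1] t [2.254e-01 1.495e-01 2.000e-04] w [-3.00e-04 -1.10e-03 -5.66e-01] F [-0.2  0.6 -3.4] grip 17.5 clk 6.8
```

View pics/w4.png

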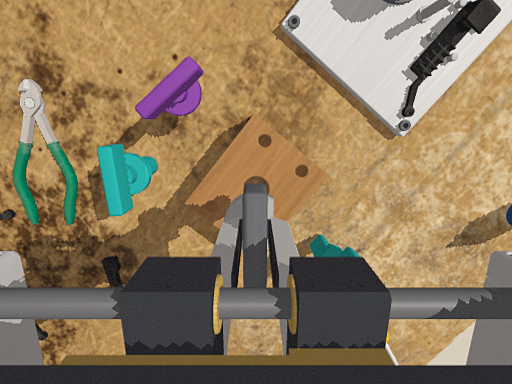

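View pics/s4.png

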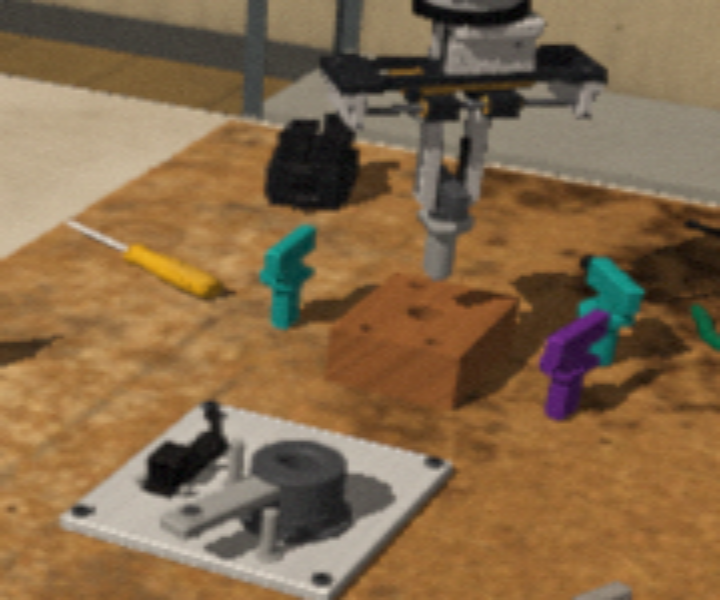

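The key is lifted clear (3.4 N down), hanging upright below the fingers in the scene crop at (440,250). Now carrying it across.

```bash
python3 -m pendant '[{"tx":0.036,"ty":0.024,"tz":0,"wx":0,"wy":0,"wz":0,"grip":0.0},{"tx":0.041,"ty":0.027,"tz":0,"wx":0,"wy":0,"wz":0,"grip":0.0},{"tx":0.041,"ty":0.027,"tz":0,"wx":0,"wy":0,"wz":0,"grip":0.0},{"tx":0.041,"ty":0.027,"tz":0,"wx":0,"wy":0,"wz":0,"grip":0.0},{"tx":0.03,"ty":0.02,"tz":0,"wx":0,"wy":0,"wz":0,"grip":0.0}]'
python3 -m pendant '[{"tx":0,"ty":0,"tz":0,"wx":0,"wy":0,"wz":-0.14,"grip":0.0},{"tx":0,"ty":0,"tz":0,"wx":0,"wy":0,"wz":-0.14,"grip":0.0},{"tx":0,"ty":0,"tz":0,"wx":0,"wy":0,"wz":-0.14,"grip":0.0},{"tx":0,"ty":0,"tz":0,"wx":0,"wy":0,"wz":-0.1,"grip":0.0},{"tx":0,"ty":0,"tz":0,"wx":0,"wy":0,"wz":0,"grip":0.0}]'
python3 - <<'E'
from h import *
goal(483.1,134.0,180,71.4)
E
```

```text
clock: 7.52
tcp_pos: [481.1, 92.3, 171.6]
tcp_rot: [0.435, 0.901, -0.004, -0.007]
ft_force: [0.6, -0.5, -4.0]
grip_width: 0.186
clock: 8.15
tcp_pos: [474.9, 96.7, 164.9]
tcp_rot: [0.176, 0.984, -0.004, -0.015]
ft_force: [0.2, -0.2, -4.1]
grip_width: 0.184
tcp [474.9  96.7 164.9] t [ 0.0056  0.0376 -0.0154] w [-0.0119 -0.0287 -0.0288] F [ 0.2 -0.2 -4.1] grip 17.3 clk 8.15
```

```bash
python3 -m pendant '[{"tx":0.0028,"ty":0.019,"tz":-0.009,"wx":-0.012,"wy":-0.029,"wz":-0.028,"grip":0.0},{"tx":0.0028,"ty":0.019,"tz":-0.008,"wx":0,"wy":0,"wz":0,"grip":0.0},{"tx":0,"ty":0,"tz":0,"wx":0,"wy":0,"wz":0,"grip":0.0}]'
python3 - <<'E'
from h import *
goal(483.1,134.0,170,71.4)
for n in("wrist","scene","side"):
    c=cam(n);im=c["image"];cv2.imwrite(f"pics/{n}5.png",im if n=="wrist" else cv2.resize(im[100:260,230:350],None,fx=4.5,fy=3.7,interpolation=cv2.INTER_CUBIC))
E
```

```text
clock: 8.52
tcp_pos: [482.5, 138.4, 182.3]
tcp_rot: [0.162, 0.987, 0.001, 0.001]
ft_force: [-0.4, 0.9, -2.9]
grip_width: 0.183
tcp [482.5 138.4 182.3] t [-0.002  -0.004   0.0123] w [ 0.0018  0.0011 -0.0007] F [-0.4  0.9 -2.9] grip 17.2 clk 8.53
```

View pics/wrist5.png

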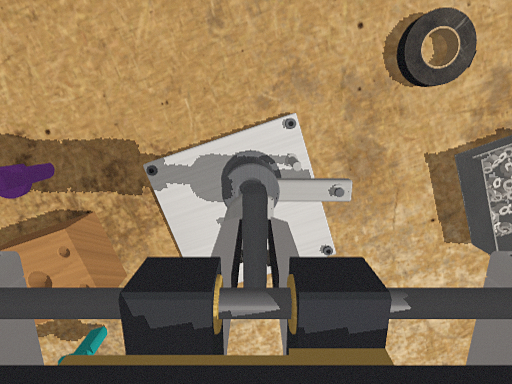

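View pics/scene5.png

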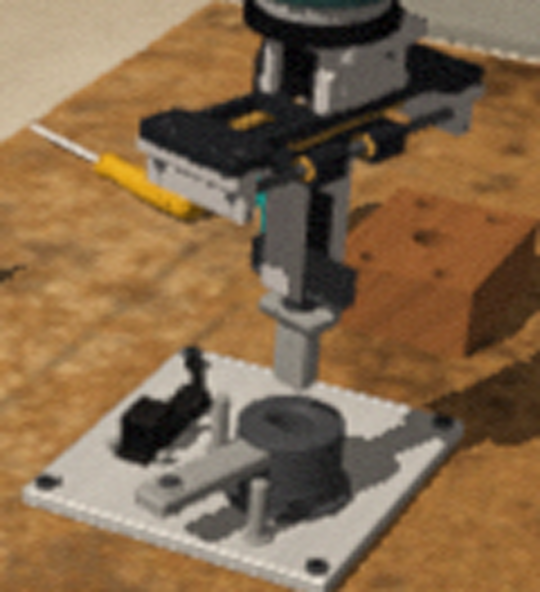

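View pics/side5.png

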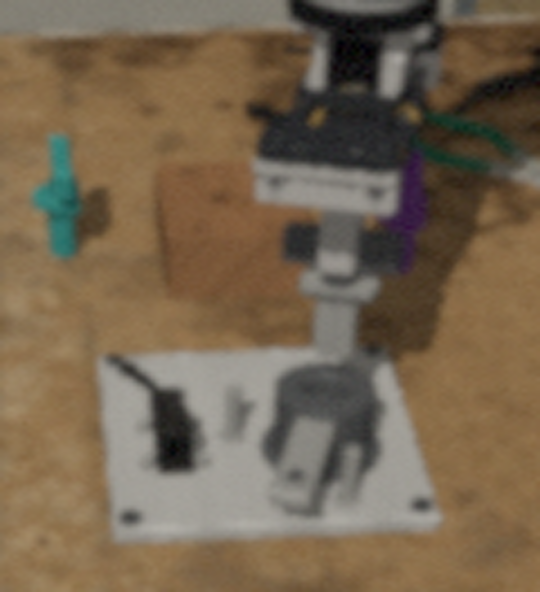

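Run:
```python
from h import *
o=r.get_obs();t=o["tcp_pos"];a=np.radians(71.4);ex=np.array([np.cos(a),np.sin(a)]);ey=np.array([-ex[1],ex[0]])
for n in("scene","side"):
    P=cloud(cam(n));d=P[...,:2]-t[:2];u=d@ex;w=d@ey;z=P[...,2]
    g=(abs(u)<30)&(abs(w)<30)
    for lo,hi in((112,122),(122,132),(132,142),(142,152),(152,166)):
        m=g&(z>lo)&(z<hi);print(n,lo,m.sum(),"u med",np.median(u[m]).round(1),"w",np.percentile(w[m],[3,50,97]).round(1))
    h=(z>71)&(z<78)&(np.hypot(P[...,0]-483,P[...,1]-134)<40);print(n,"hub",cv2.minEnclosingCircle(P[h][:,:2].astype(np.float32)),"zmin key",z[g&(z>90)].min())
```

```text
scene 112 31 u med 7.1 w [-10.    2.3  11. ]
scene 122 31 u med 7.5 w [-8.4  4.9 12.4]
scene 132 31 u med 7.2 w [-8.6  8.8 11.3]
scene 142 35 u med 7.4 w [-9.6  4.9 11.3]
scene 152 36 u med 9.1 w [-9.6  6.6 18.8]
scene hub ((485.4359130859375, 137.51712036132812), 32.2502326965332) zmin key 110.04146238111844
side 112 27 u med 3.8 w [-8.3  1.6 11.7]
side 122 27 u med 3.0 w [-9.4  1.1 11. ]
side 132 27 u med 4.4 w [-9.6  1.3 10.7]
side 142 33 u med 3.7 w [-10.6   0.6  11.7]
side 152 37 u med 5.2 w [-17.3   0.2  19.2]
side hub ((487.6567687988281, 136.38088989257812), 35.847434997558594) zmin key 108.61838904901549
```

The key hangs vertical, with its flat facing along the arm (the scene and side views agree to about 1–2 mm). Aligning above the mouth.

```bash
python3 -m pendant '[{"tx":-0.002,"ty":-0.004,"tz":0.012,"wx":0.002,"wy":0.001,"wz":0,"grip":0.0},{"tx":0,"ty":0,"tz":0.01,"wx":0,"wy":0,"wz":0,"grip":0.0},{"tx":0,"ty":0,"tz":0,"wx":0,"wy":0,"wz":0,"grip":0.0}]'
python3 - <<'E'
from h import *
goal(483.1,134.0,145,71.4)
E
```

```text
clock: 9.15
tcp_pos: [481.5, 127.9, 156.7]
tcp_rot: [0.165, 0.986, -0.003, -0.002]
ft_force: [0.2, 0.0, -2.6]
grip_width: 0.186
tcp [481.5 127.9 156.7] t [0.0005 0.0063 0.0117] w [-0.0057 -0.0035 -0.0073] F [ 0.2  0.  -2.6] grip 17.5 clk 9.15
```

```bash
python3 -m pendant '[{"tx":0.0005,"ty":0.0063,"tz":0,"wx":-0.006,"wy":-0.0035,"wz":-0.007,"grip":0.0},{"tx":0,"ty":0,"tz":0,"wx":0,"wy":0,"wz":0,"grip":0.0}]'
python3 - <<'E'
from h import *
goal(483.1,134.0,145,71.4)
E
```

```text
clock: 9.4
tcp_pos: [483.3, 134.7, 156.6]
tcp_rot: [0.162, 0.987, 0.0, 0.0]
ft_force: [-0.2, -0.1, -2.7]
grip_width: 0.188
tcp [483.3 134.7 156.6] t [ 0.     -0.0007  0.0116] w [0.001  0.     0.0001] F [-0.2 -0.1 -2.7] grip 17.7 clk 9.4
```

```bash
python3 -m pendant '[{"tx":0,"ty":-0.0007,"tz":0.004,"wx":0.001,"wy":0,"wz":0,"grip":0.0},{"tx":0,"ty":0,"tz":0.004,"wx":0,"wy":0,"wz":0,"grip":0.0},{"tx":0,"ty":0,"tz":0,"wx":0,"wy":0,"wz":0,"grip":0.0}]'
python3 - <<'E'
from h import *
goal(483.1,134.0,142,71.4)
s=cam("scene");cv2.imwrite("pics/s6.png",cv2.resize(s["image"][160:250,250:350],None,fx=6,fy=6,interpolation=cv2.INTER_CUBIC))
E
```

```text
clock: 9.78
tcp_pos: [483.3, 134.1, 148.3]
tcp_rot: [0.161, 0.987, 0.0, 0.0]
ft_force: [-1.1, 1.2, -3.0]
grip_width: 0.184
tcp [483.3 134.1 148.3] t [ 0.0001 -0.0001  0.0063] w [0.0001 0.0007 0.0004] F [-1.1  1.2 -3. ] grip 17.3 clk 9.78
```

View pics/s6.png

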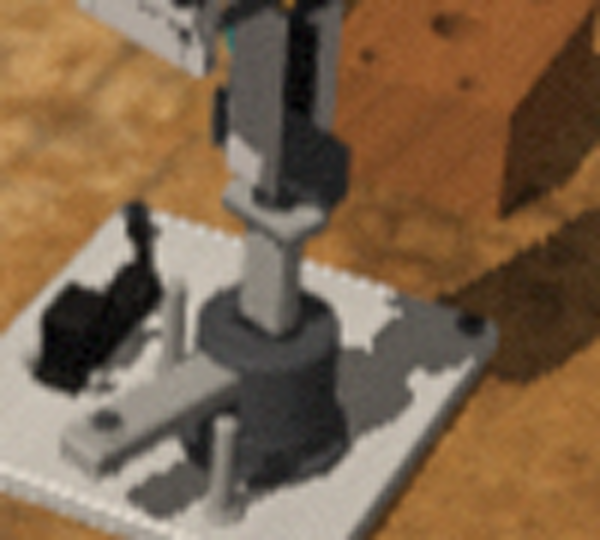

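The tip is at the hub mouth and centred (crop 270,325). Pushing down in small steps.

```bash
python3 -m pendant '[{"tx":0,"ty":0,"tz":0.004,"wx":0,"wy":0,"wz":0,"grip":0.0},{"tx":0,"ty":0,"tz":0.004,"wx":0,"wy":0,"wz":0,"grip":0.0}]'
python3 - <<'E'
from h import *
goal(483.1,134.0,135,71.4)
E
```

```text
clock: 10.07
tcp_pos: [483.8, 134.2, 140.4]
tcp_rot: [0.161, 0.987, 0.0, 0.001]
ft_force: [-0.2, -0.2, -2.9]
grip_width: 0.182
tcp [483.8 134.2 140.4] t [ 0.0006 -0.0004  0.0054] w [0.0009 0.0017 0.0002] F [-0.2 -0.2 -2.9] grip 17.1 clk 10.07
```

```bash
python3 -m pendant '[{"tx":0.0005,"ty":-0.0004,"tz":0.006,"wx":0.001,"wy":0.0015,"wz":0,"grip":0.0},{"tx":0,"ty":0,"tz":0.008,"wx":0,"wy":0,"wz":0,"grip":0.0},{"tx":0,"ty":0,"tz":0.008,"wx":0,"wy":0,"wz":0,"grip":0.0}]'
python3 - <<'E'
from h import *
goal(483.1,134.0,93,71.4)
E
```

```text
clock: 10.45
tcp_pos: [483.2, 134.0, 116.9]
tcp_rot: [0.162, 0.987, -0.0, 0.0]
ft_force: [-0.9, -0.6, -3.6]
grip_width: 0.185
tcp [483.2 134.  116.9] t [ 0.0001 -0.      0.0239] w [-0.0001  0.0002  0.0001] F [-0.9 -0.6 -3.6] grip 17.4 clk 10.45
```

```bash
python3 -m pendant '[{"tx":0,"ty":0,"tz":0.008,"wx":0,"wy":0,"wz":0,"grip":0.0},{"tx":0,"ty":0,"tz":0.007,"wx":0,"wy":0,"wz":0,"grip":0.0},{"tx":0,"ty":0,"tz":0.004,"wx":0,"wy":0,"wz":0,"grip":0.0},{"tx":0,"ty":0,"tz":0,"wx":0,"wy":0,"wz":0,"grip":0.0}]'
python3 - <<'E'
from h import *
goal(483.1,134.0,93,71.4)
E
```

```text
clock: 10.95
tcp_pos: [482.7, 133.9, 95.6]
tcp_rot: [0.161, 0.987, -0.0, -0.001]
ft_force: [-0.3, 0.0, -2.5]
grip_width: 0.186
tcp [482.7 133.9  95.6] t [-0.0004  0.0003  0.0026] w [-0.0011 -0.0013  0.0003] F [-0.3  0.  -2.5] grip 17.5 clk 10.95
```

```bash
python3 -m pendant '[{"tx":0,"ty":0,"tz":0.002,"wx":0,"wy":0,"wz":0,"grip":0.0},{"tx":0,"ty":0,"tz":0.0015,"wx":0,"wy":0,"wz":0,"grip":0.0},{"tx":0,"ty":0,"tz":0.001,"wx":0,"wy":0,"wz":0,"grip":0.0}]'
python3 - <<'E'
from h import *
goal(483.1,134.0,93,71.4)
E
```

```text
clock: 11.32
tcp_pos: [483.0, 134.0, 92.7]
tcp_rot: [0.161, 0.987, -0.0, -0.0]
ft_force: [-3.4, -0.4, 9.4]
grip_width: 0.189
tcp [483.  134.   92.7] t [-0.0001  0.     -0.0003] w [-0.0009  0.0001  0.0003] F [-3.4 -0.4  9.4] grip 17.7 clk 11.32
```

The collar is seated: TCP z is 92.7 with the force jumping to +9 N. Confirming by picture.

```bash
python3 -m pendant '[{"tx":0,"ty":0,"tz":0,"wx":0,"wy":0,"wz":0,"grip":0.0},{"tx":0,"ty":0,"tz":0,"wx":0,"wy":0,"wz":0,"grip":0.0},{"tx":0,"ty":0,"tz":0,"wx":0,"wy":0,"wz":0,"grip":0.0}]'
python3 - <<'E'
from h import *
goal(483.1,134.0,93,71.4)
s=cam("scene");cv2.imwrite("pics/s7.png",cv2.resize(s["image"][160:250,250:350],None,fx=6,fy=6,interpolation=cv2.INTER_CUBIC))
E
```

```text
clock: 11.7
tcp_pos: [483.4, 134.1, 93.0]
tcp_rot: [0.161, 0.987, -0.0, 0.001]
ft_force: [-0.9, -0.4, -2.0]
grip_width: 0.183
tcp [483.4 134.1  93. ] t [ 0.0003 -0.0002  0.    ] w [-0.0001  0.0011  0.0002] F [-0.9 -0.4 -2. ] grip 17.2 clk 11.7
```

View pics/s7.png

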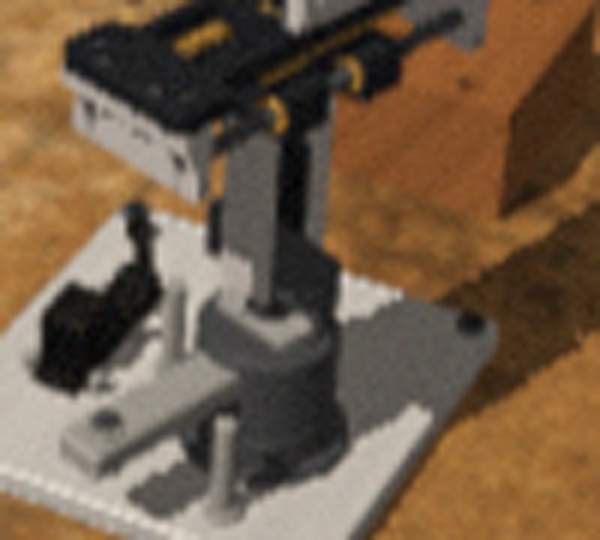

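The collar sits on the hub (crop 270,330). Now turning clockwise.

```bash
python3 -m pendant '[{"tx":0,"ty":0,"tz":0.0005,"wx":0,"wy":0,"wz":0.1,"grip":0.0},{"tx":0,"ty":0,"tz":0.0005,"wx":0,"wy":0,"wz":0.1,"grip":0.0},{"tx":0,"ty":0,"tz":0,"wx":0,"wy":0,"wz":0.1,"grip":0.0}]'
python3 - <<'E'
from h import *
goal(483.1,134.0,92.5,55);print(r.get_obs()["torque"].round(2))
E
```

```text
clock: 12.12
tcp_pos: [482.6, 133.6, 92.9]
tcp_rot: [0.311, 0.95, -0.001, -0.0]
ft_force: [-1.1, -1.6, -1.4]
grip_width: 0.186
tcp [482.6 133.6  92.9] t [-0.0001  0.0006  0.0004] w [-0.0015  0.0004 -0.0221] F [-1.1 -1.6 -1.4] grip 17.5 clk 12.12
[-0.41  0.22  0.1 ]
```

```bash
python3 -m pendant '[{"tx":0,"ty":0.0005,"tz":0.0005,"wx":-0.0015,"wy":0,"wz":0.11,"grip":0.0},{"tx":0,"ty":0,"tz":0.0003,"wx":0,"wy":0,"wz":0.11,"grip":0.0},{"tx":0,"ty":0,"tz":0.0003,"wx":0,"wy":0,"wz":0.11,"grip":0.0}]'
python3 - <<'E'
from h import *
goal(483.1,134.0,92.5,35);print(r.get_obs()["torque"].round(2))
E
```

```text
clock: 12.5
tcp_pos: [482.7, 133.2, 92.9]
tcp_rot: [0.467, 0.884, -0.001, 0.001]
ft_force: [-0.5, -0.1, 0.5]
grip_width: 0.187
tcp [482.7 133.2  92.9] t [0.0005 0.0008 0.0004] w [-0.0006  0.0015 -0.013 ] F [-0.5 -0.1  0.5] grip 17.6 clk 12.5
[-0.02  0.22  0.11]
```

```bash
python3 -m pendant '[{"tx":0.0005,"ty":0.0008,"tz":0.0005,"wx":0,"wy":0.0015,"wz":0.11,"grip":0.0},{"tx":0,"ty":0,"tz":0.0003,"wx":0,"wy":0,"wz":0.11,"grip":0.0},{"tx":0,"ty":0,"tz":0.0003,"wx":0,"wy":0,"wz":0.11,"grip":0.0}]'
python3 - <<'E'
from h import *
goal(483.1,134.0,92.5,15);print(r.get_obs()["torque"].round(2))
s=cam("scene");cv2.imwrite("pics/s8.png",cv2.resize(s["image"][160:250,250:350],None,fx=6,fy=6,interpolation=cv2.INTER_CUBIC))
E
```

```text
clock: 12.88
tcp_pos: [482.6, 133.5, 92.8]
tcp_rot: [0.61, 0.792, -0.001, -0.0]
ft_force: [-0.9, -0.6, -0.3]
grip_width: 0.185
tcp [482.6 133.5  92.8] t [0.0004 0.0007 0.0003] w [-0.0016  0.0009 -0.0034] F [-0.9 -0.6 -0.3] grip 17.4 clk 12.88
[-0.04  0.2   0.11]
```

View pics/s8.png

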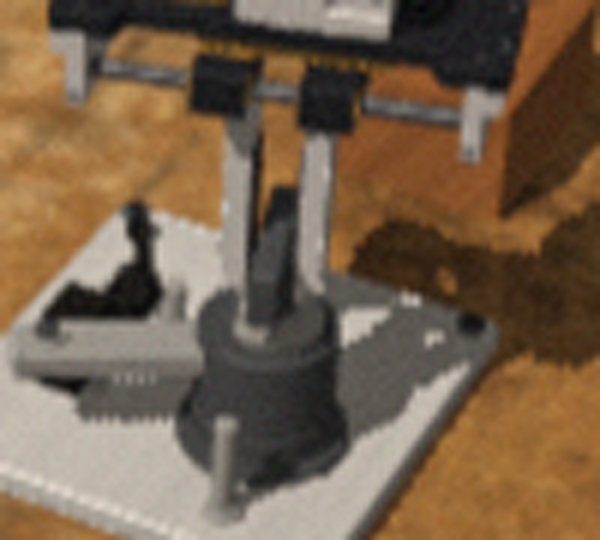

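The arm follows the key: its end has swung to crop (40,340). Continuing.

```bash
python3 -m pendant '[{"tx":0.0004,"ty":0.0007,"tz":0.0005,"wx":-0.001,"wy":0.001,"wz":0.11,"grip":0.0},{"tx":0,"ty":0,"tz":0.0003,"wx":0,"wy":0,"wz":0.1,"grip":0.0},{"tx":0,"ty":0,"tz":0.0003,"wx":0,"wy":0,"wz":0.06,"grip":0.0}]'
python3 - <<'E'
from h import *
goal(483.1,134.0,92.5,0);print(r.get_obs()["torque"].round(2))
E
```

```text
clock: 13.3
tcp_pos: [482.6, 133.7, 92.8]
tcp_rot: [0.713, 0.701, -0.001, -0.0]
ft_force: [-0.9, -0.1, 0.9]
grip_width: 0.186
tcp [482.6 133.7  92.8] t [0.0003 0.0005 0.0003] w [-0.0014  0.0007 -0.017 ] F [-0.9 -0.1  0.9] grip 17.5 clk 13.3
[-0.12  0.21  0.1 ]
```

```bash
python3 -m pendant '[{"tx":0.0003,"ty":0.0005,"tz":0.0004,"wx":-0.001,"wy":0.001,"wz":0.05,"grip":0.0},{"tx":0,"ty":0,"tz":0.0003,"wx":0,"wy":0,"wz":0.04,"grip":0.0}]'
python3 - <<'E'
from h import *
goal(483.1,134.0,92.5,-5);print(r.get_obs()["torque"].round(2))
E
```

```text
clock: 13.55
tcp_pos: [482.6, 133.8, 92.8]
tcp_rot: [0.744, 0.668, -0.0, -0.0]
ft_force: [-1.3, -0.4, 4.3]
grip_width: 0.184
tcp [482.6 133.8  92.8] t [0.0002 0.0005 0.0003] w [-0.0012  0.     -0.021 ] F [-1.3 -0.4  4.3] grip 17.3 clk 13.55
[-0.14  0.39  0.11]
```

```bash
python3 -m pendant '[{"tx":0,"ty":0.0003,"tz":0.0,"wx":0,"wy":0,"wz":0.04,"grip":0.0},{"tx":0,"ty":0,"tz":0.0,"wx":0,"wy":0,"wz":0.04,"grip":0.0}]'
python3 - <<'E'
from h import *
goal(483.1,134.0,92.5,-10);print(r.get_obs()["torque"].round(2))
s=cam("scene");cv2.imwrite("pics/s9.png",cv2.resize(s["image"][160:250,250:350],None,fx=6,fy=6,interpolation=cv2.INTER_CUBIC))
P=cloud(s);x,y,z=np.moveaxis(P,-1,0)
m=(abs(z-67.5)<3)&(x>530)&(x<610)&(y>85)&(y<185)
q=P[m][:,:2].astype(np.float32);print(cv2.minAreaRect(q),q.mean(0),np.degrees(np.arctan2(*(q.mean(0)-[483.1,134])[::-1])))
E
```

```text
clock: 13.8
tcp_pos: [482.6, 133.9, 92.8]
tcp_rot: [0.772, 0.636, -0.001, -0.001]
ft_force: [-1.2, -1.2, 3.1]
grip_width: 0.184
tcp [482.6 133.9  92.8] t [0.0002 0.0004 0.0003] w [-0.0016 -0.     -0.0175] F [-1.2 -1.2  3.1] grip 17.3 clk 13.8
[-0.09  0.32  0.1 ]
((560.3198852539062, 140.51565551757812), (61.294273376464844, 35.74544906616211), 11.090879440307617) [557.51117 144.85971] 8.303238196852591
```

View pics/s9.png

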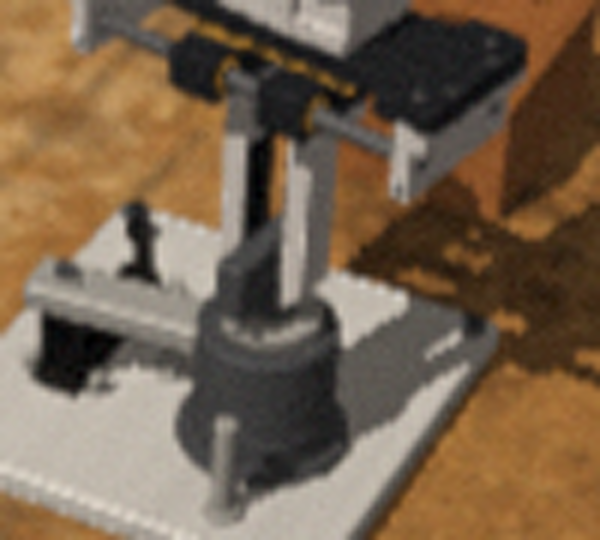

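```bash
python3 -m pendant '[{"tx":0,"ty":0.0003,"tz":0.0002,"wx":-0.001,"wy":0,"wz":0.04,"grip":0.0},{"tx":0,"ty":0,"tz":0.0,"wx":0,"wy":0,"wz":0.03,"grip":0.0}]'
python3 - <<'E'
from h import *
goal(483.1,134.0,92.5,-15);print(r.get_obs()["torque"].round(2))
E
```

```text
clock: 14.1
tcp_pos: [482.6, 134.0, 92.8]
tcp_rot: [0.795, 0.607, -0.0, -0.0]
ft_force: [-1.4, -1.3, 1.8]
grip_width: 0.186
tcp [482.6 134.   92.8] t [0.0001 0.0004 0.0003] w [-0.0012  0.0001 -0.0052] F [-1.4 -1.3  1.8] grip 17.4 clk 14.1
[-0.19  0.37  0.04]
```

```bash
python3 -m pendant '[{"tx":0,"ty":0.0003,"tz":0.0002,"wx":-0.001,"wy":0,"wz":0.03,"grip":0.0},{"tx":0,"ty":0,"tz":0.0,"wx":0,"wy":0,"wz":0.03,"grip":0.0}]'
python3 - <<'E'
from h import *
goal(483.1,134.0,92.5,-15);print(r.get_obs()["torque"].round(2))
c=cam("wrist");cv2.imwrite("pics/w10.png",c["image"])
for n in("scene","side"):
    s=cam(n);im=s["image"];cv2.imwrite(f"pics/{n}10.png",cv2.resize(im[160:250,240:350],None,fx=6,fy=6,interpolation=cv2.INTER_CUBIC))
    print(n,[np.round(proj(s,np.array([483.1+107*np.cos(a),134+107*np.sin(a),68])),1).tolist() for a in np.radians([0,5,10])])
E
```

```text
clock: 14.35
tcp_pos: [482.6, 133.9, 92.8]
tcp_rot: [0.814, 0.581, -0.0, -0.0]
ft_force: [-1.8, -2.0, 2.7]
grip_width: 0.186
tcp [482.6 133.9  92.8] t [0.0002 0.0005 0.0003] w [-0.0008  0.0003 -0.0682] F [-1.8 -2.   2.7] grip 17.5 clk 14.35
[-0.33  0.5   0.26]
scene [[257.6, 202.8], [255.9, 204.7], [254.6, 206.8]]
side [[261.6, 208.7], [262.0, 211.0], [262.7, 213.3]]
```

View pics/w10.png

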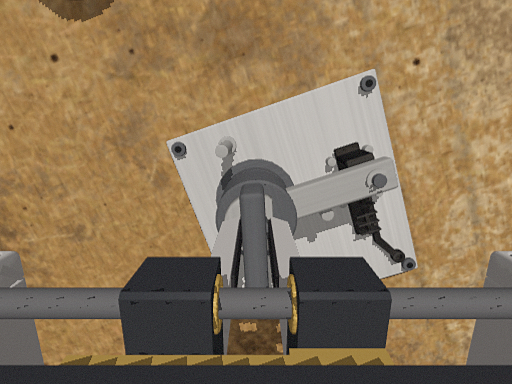

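View pics/side10.png

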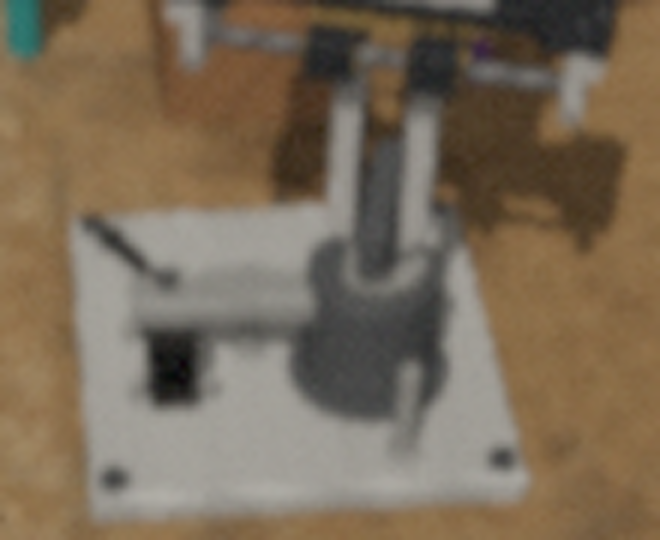

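```bash
cat > arm.py <<'E'
from h import *
c=cam("wrist");P=cloud(c);x,y,z=np.moveaxis(P,-1,0)
m=(abs(z-67.5)<3)&(np.hypot(x-483,y-134)>36)&(np.hypot(x-483,y-134)<115)&(x>483)
m=cv2.morphologyEx(m.astype(np.uint8),cv2.MORPH_OPEN,np.ones((3,3)))
q=P[m>0][:,:2].astype(np.float32);b=cv2.minAreaRect(q);print("arm",len(q),b,np.degrees(np.arctan2(b[0][1]-134,b[0][0]-483.1)))
mp=((abs(z-14)<3)&(x>400)&(x<650)&(y>-20)&(y<240)).astype(np.uint8);mp=cv2.morphologyEx(mp,cv2.MORPH_OPEN,np.ones((5,5)))
print("plate",cv2.minAreaRect(P[mp>0][:,:2].astype(np.float32)))
E
python3 arm.py
```

```text
arm 2789 ((553.9205322265625, 133.65464782714844), (24.19070816040039, 72.478515625), 89.46525573730469) -0.2793972946207081
plate ((517.9058227539062, 111.38550567626953), (194.5402069091797, 189.8466033935547), 89.73683166503906)
```

The arm is at −0.4° against a plate angle of −0.3°, so the hub is at the closing stop. Relaxing slightly and releasing.

```bash
python3 -m pendant '[{"tx":0,"ty":0.0003,"tz":0,"wx":0,"wy":0,"wz":-0.02,"grip":0.0},{"tx":0,"ty":0,"tz":0,"wx":0,"wy":0,"wz":0,"grip":0.03},{"tx":0,"ty":0,"tz":0,"wx":0,"wy":0,"wz":0,"grip":0.05},{"tx":0,"ty":0,"tz":0,"wx":0,"wy":0,"wz":0,"grip":0.05},{"tx":0,"ty":0,"tz":0,"wx":0,"wy":0,"wz":0,"grip":0.05}]'
python3 -c "
from h import *
goal(483.1,134.0,180,-18)"
```

```text
clock: 15.18
tcp_pos: [484.6, 134.4, 92.3]
tcp_rot: [0.808, 0.59, 0.001, 0.0]
ft_force: [-1.2, -0.0, -0.5]
grip_width: 0.528
tcp [484.6 134.4  92.3] t [-0.0007 -0.0012 -0.0877] w [ 0.0019 -0.0014  0.0046] F [-1.2 -0.  -0.5] grip 49.6 clk 15.18
```

```bash
python3 -m pendant '[{"tx":0,"ty":-0.001,"tz":-0.005,"wx":0.002,"wy":-0.001,"wz":0,"grip":0.05},{"tx":0,"ty":0,"tz":-0.02,"wx":0,"wy":0,"wz":0,"grip":0.05},{"tx":0,"ty":0,"tz":-0.03,"wx":0,"wy":0,"wz":0,"grip":0.05},{"tx":0,"ty":0,"tz":-0.05,"wx":0,"wy":0,"wz":0,"grip":0.09},{"tx":0,"ty":0,"tz":-0.04,"wx":0,"wy":0,"wz":0,"grip":0.09}]'
python3 -m pendant '[{"tx":-0.05,"ty":0,"tz":0,"wx":0,"wy":0,"wz":0,"grip":0.09},{"tx":0,"ty":0,"tz":0,"wx":0,"wy":0,"wz":0,"grip":0.09},{"tx":0,"ty":0,"tz":0,"wx":0,"wy":0,"wz":0,"grip":0.09}]'
python3 arm.py
python3 - <<'E'
from h import *
c=cam("wrist");cv2.imwrite("pics/w11.png",c["image"]);P=cloud(c);x,y,z=np.moveaxis(P,-1,0)
g=np.hypot(x-483,y-134)<40
m=g&(z>104)&(z<140);print("bar z",np.median(z[m]),cv2.minAreaRect(P[m][:,:2].astype(np.float32)))
m=g&(z>78.5)&(z<90);print("collar z",np.median(z[m]),cv2.minEnclosingCircle(P[m][:,:2].astype(np.float32)))
m=g&(z>70)&(z<77);print("hub z",np.median(z[m]))
s=cam("scene");cv2.imwrite("pics/s11.png",cv2.resize(s["image"][110:320,190:390],None,fx=3,fy=2.8,interpolation=cv2.INTER_CUBIC))
E
```

```text
clock: 15.8
tcp_pos: [481.6, 134.1, 239.7]
tcp_rot: [0.808, 0.589, -0.003, -0.001]
ft_force: [0.6, 0.0, -0.9]
grip_width: 0.706
clock: 16.18
tcp_pos: [468.7, 86.7, 244.4]
tcp_rot: [0.807, 0.59, 0.001, 0.0]
ft_force: [0.3, 0.3, 0.1]
grip_width: 0.958
arm 1111 ((554.1675415039062, 133.6916961669922), (23.904281616210938, 71.85526275634766), 89.81786346435547) -0.24855788243491722
plate ((518.0123291015625, 111.27098846435547), (195.1242218017578, 189.84906005859375), 89.73296356201172)
bar z 121.31897912097324 ((482.1189880371094, 134.05746459960938), (65.85447692871094, 13.967414855957031), 74.52392578125)
collar z 81.54984846370337 ((481.81768798828125, 134.2810821533203), 21.72734260559082)
hub z 73.5106449374197
```

View pics/w11.png

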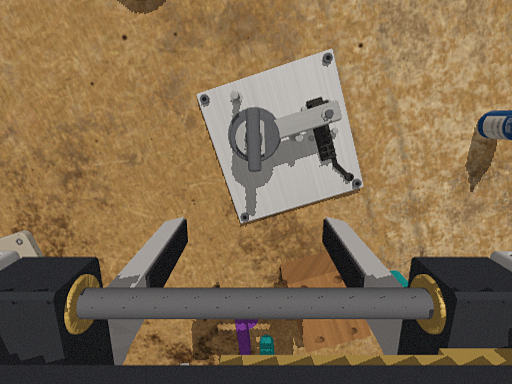

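View pics/s11.png

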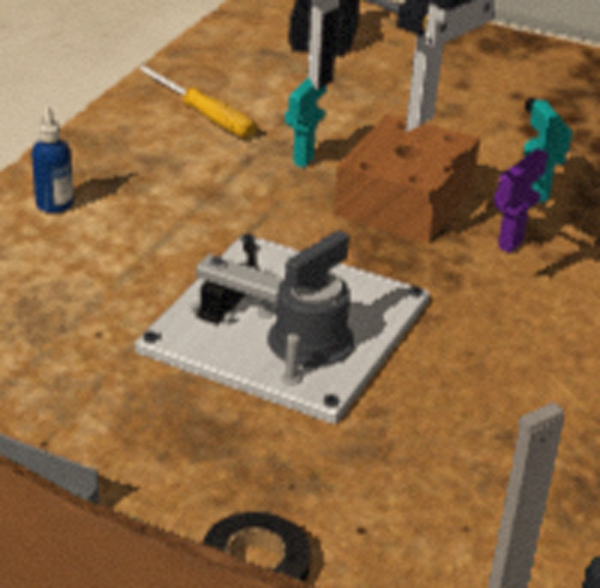

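The wrist view shows the key upright in the hub at (254,140) with the arm over the bracket at (325,110). The collar top is 8.0 mm above the hub top, so it is fully seated. The bottle and tape are untouched.

```bash
python3 -m pendant '[{"tx":0,"ty":0,"tz":0,"wx":0,"wy":0,"wz":0,"grip":0.09}]'; python3 -c "
from rig import r
print(r.sign_off())"
```

```text
clock: 16.45
tcp_pos: [468.4, 87.3, 243.4]
tcp_rot: [0.807, 0.591, 0.0, 0.0]
ft_force: [-0.3, -0.2, -0.0]
grip_width: 0.958
the job is handed in; nothing more can be done
None
```

I took the grey steel key out of the block, turned it to about 71° to match the hub's flat, and pushed it down until the collar sat on the hub. I then turned the hub clockwise with the key to the stop, let go, backed off and handed the job in at about 16.5 s. No verdict came back.

**Last checks, after release:**
- **Key fully home:** the collar's top is 8.0 mm above the hub's top, which is exactly the collar's thickness. Its centre is about 1.3 mm from the hub's axis.
- **Hub at the stop:** the arm lies at about −0.2° (plate edge −0.3°), which is the closed position within measuring error, and the torque had begun to rise there.
- **Surroundings:** in the pictures the bracket, bottle and tape roll look untouched. I judged this by eye and did not measure the bracket's position at the end.

**What disagreed:**
- **Gripper width:** it read about 17.4 mm on the 14 mm bar, but the grip held throughout.
- **Side camera:** it placed the key's flat 3–4 mm off the scene camera. I went by the wrist camera, and the key went in without resistance.
- **Refused moves:** my first two move calls were rejected, apparently because each row must list every value. Nothing moved.

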